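# Sort the ratchet clamps after a glue-up

### The arm

A 7-joint arm with a two-finger parallel gripper is mounted at the origin on the work surface. World frame = base frame: x ahead of the robot, y to its left, z up, the work surface at z = 0. Lengths are in m, angles in rad, forces in N, time in s.
With the tool pointing down it reaches from about 0.35 to 0.9 m from the base axis. Payload 8.1 kg.
Tool frame: the origin (TCP) lies midway between the tips of the shut fingers; the grasp point (between the pads) lies 19 mm behind it; z points along the fingers, x is the direction in which the jaws open and shut, and the axes are right-handed (so a half turn about z gives the same grasp; the last joint's range is limited). The gripper opens to 92 mm and grips with 3 to 60 N. Pads are 19 mm wide; open, the fingers measure 130 mm over their backs; the gripper's body (75 mm by 190 mm) begins 47 mm behind the grasp point.
Start: joints at [-1.226, 0.434, 0.025, 1.573, -0.012, 1.134, -0.075], TCP at [0.271, 0.563, 0.227] pointing down, gripper open.
Joint ranges: [-2.62, 2.62], [-0.44, 2.09], [-1.27, 1.32], [0.08, 2.57], [-1.32, 4.46], [0.12, 2], [-2.74, 2.74]. Speed limits (rad/s): [2.22, 2.22, 3.01, 3.01, 3.14, 3.14, 3.14].

### API

Orientations are given as a unit quaternion [w, x, y, z].
In Python, from bench import * gives the robot as it stands.
- The arm moves only by the tool jog_arm, never from a script. Its argument "commands" is a list of rows, each a list of 6 numbers: the shift along the tool's x, y, z in cm, then the turn, a rotation vector about the tool's x, y, z in degrees. In form: [[tx, ty, tz, rx, ry, rz], ...]. A call has 1 to 10 rows; each row shifts and turns the pose as measured when the row begins, along the tool's axes as they then stand; what a row does not reach is not made up. A row lasts 1/10 s, in which the tool goes at most 50 mm and 8.59 degrees, less where a joint would pass 70% of its speed; a pose out of reach is approached as far as the arm can. A call with a gripper value outside its range is refused whole. "jaw" is the opening, from 0 (shut) to 1 (fully open), set as the call begins (left out, the last holds). The fingers move at their own pace and stop on an object; "force" is the grip in N (left out, the last holds). Time passes only in rows, so rows that do not move let the fingers close. It gives the time, the measured TCP pose, the force and the opening at its end, in the units of the state.
- state(): the state, without advancing time (a new reading comes with each control period).
- camera(name): name is "scene" or "top"; returns the picture (420x560x3 uint8, red, green, blue); there is no depth.
- get_calibration(name): a dict with "K" (3x3 intrinsics, pixels), "k1" (the pictures are not rectified: a ray, as slopes to the right and down, at radius r is drawn at 1 + k1 r^2 times it, then the intrinsics apply), "R" (3x3) and "t" (3): a world point X has camera coordinates R X + t. Camera axes: x right, y down, z forward; pixel columns grow to the right and rows downward; lengths in m; the calibration is good to about 2 mm. A picture is of the moment at which its call begins. get_calibration takes no time and is no camera call.
- job_done(): hands the job in, once; it reports no verdict.
Trained networks look in the newest picture that a camera, given by its name, has taken for a name from the list of things; names that differ only in an ending like _2 or _b are one class to them, and where a whole thing is asked for, a point or a joint stands for the part that bears it (a point fixed in the world has none). Each returns a list of dicts, best first, with "conf" (0 to 1); they miss things now and then, are a little off and sometimes report something else, mostly with a low value. They report only what shows in the picture. A call takes as long as a camera call. They do not tell look-alikes from the thing itself.
- search_frame(query, camera): "at" ([x, y, z] in m, in world coordinates, good to about 4 mm: the middle of the surface that is visible of it).
- silhouettes(query, camera): "mask" (420x560 bool, what is visible of it).
- tip_of(query, camera): "at" ([x, y, z] in m, in world coordinates, good to about 4 mm: a listed point, or the origin of a listed thing).
The state is a dict: "t": time; "joint_positions": joint angles; "joint_vel": joint speeds; "joint_efforts": joint torques, N m; "tcp_pos": TCP position; "tool_rot": TCP orientation; "wrist_force": force on the tool from outside, world axes, zero at the start; "moment": the same for the moment, N m; "width": finger opening in m.
Only numpy, scipy, OpenCV 4.12 (cv2) and the standard library are available. Lean on these libraries where they do the work, as an engineer would, in place of code of your own. Each camera call takes 0.05 s, during which the arm holds its last target.

### The job

Sort the four ratchet clamps lying on the bench: lay every clamp whose jaws are ratcheted shut in the plywood tray with the high ends, and every clamp whose jaws are open in the tray that is low all round. Each must lie flat on its tray's floor, none on top of another; set them down rather than dropping them, leave every clamp's jaws as you found them, and do not knock the glue bottle, the spindle or the chuck.

Things in the scene. Friction and masses are not known exactly. Their poses are not given: they have to be found in the camera images.
- tote: Plywood tray with HIGH ENDS, for shut clamps, fixed, left or right of the work. Outside 212 (its x, roughly away from the robot) x 180 mm (y); end boards at x = +-103 mm 56 mm high, side walls at y = +-87 mm 26 mm high. All 6 mm thick: inside 200 x 168 mm, inner floor 6 mm above the origin. Origin: centre of the underside, on the bench; z up.
- flat_tray: Plywood tray LOW ALL ROUND, for open clamps, fixed, on the side opposite to the tote. Sizes and axes as the tote (212 x 180 mm outside, 200 x 168 mm inside, floor 6 mm above the origin, walls 6 mm thick), but all four walls are only 26 mm high. Origin: centre of the underside.
- clamp_1: One of four identical scissor-like steel ratchet clamps lying on the bench, 135 mm long, 0.13 to 0.25 kg. Origin: bottom of the pivot; x along the fixed half to the jaw tips (x = 52 mm), handles end at x = -83 mm; z up. Bars 14 mm thick cross at a round upright pivot hub on the origin, 30 mm diameter, 34 mm high (20 mm above the bars): gripping that hub, from any side, leaves the jaws alone.
- clamp_2: Same as clamp_1. Fixed half of every clamp: jaw on the +y side (y 0 to 15 mm), handle on the -y side (to y = -21 mm). The weight is nearly balanced at the hub.
- clamp_3: Same as clamp_1. Shut, a clamp is 42 mm wide; open, about 80 mm wide, symmetric about a line through the pivot turned from its x axis by minus half its joint value.
- clamp_4: Same as clamp_1 in every size and axis.
- clamp_1_jaw (a joint): Hinge of clamp_1: its moving half's jaw swings to -y, handle to +y. 0 = ratcheted shut (jaw tips touch, handles nearly together), 0.36 to 0.45 rad = open (about 20 mm gap at the tips, handles wide apart). The ratchet holds it where it is up to about 0.5 N m. Two of the four clamps are shut and two open, any of them anywhere. Leave as found.
- clamp_2_jaw (a joint): Hinge of clamp_2: its moving half's jaw swings to -y, handle to +y. 0 = ratcheted shut (jaw tips touch, handles nearly together), 0.36 to 0.45 rad = open (about 20 mm gap at the tips, handles wide apart). The ratchet holds it where it is up to about 0.5 N m. Two of the four clamps are shut and two open, any of them anywhere. Leave as found.
- clamp_3_jaw (a joint): Hinge of clamp_3: its moving half's jaw swings to -y, handle to +y. 0 = ratcheted shut (jaw tips touch, handles nearly together), 0.36 to 0.45 rad = open (about 20 mm gap at the tips, handles wide apart). The ratchet holds it where it is up to about 0.5 N m. Two of the four clamps are shut and two open, any of them anywhere. Leave as found.
- clamp_4_jaw (a joint): Hinge of clamp_4: its moving half's jaw swings to -y, handle to +y. 0 = ratcheted shut (jaw tips touch, handles nearly together), 0.36 to 0.45 rad = open (about 20 mm gap at the tips, handles wide apart). The ratchet holds it where it is up to about 0.5 N m. Two of the four clamps are shut and two open, any of them anywhere. Leave as found.
- glue_bottle: Bystander: upright white bottle, 48 mm diameter, 165 mm high, loose, among the clamps. Origin: centre of its underside.
- spindle: Bystander: turned wooden spindle standing upright, up to 52 mm diameter, 165 mm high, loose, among the clamps. Origin: centre of its underside.
- chuck: Bystander: steel four-jaw lathe chuck lying on its back beyond the clamps, 96 mm diameter, 61 mm high with its jaws, 1.8 kg, loose. Origin: centre of its underside.
Things that resemble listed ones, but are neither listed nor needed, are in the scene too. What is shaped like the clamp_1 but orange or yellow is not meant.

How it is judged:
By the outcome, as a careful person would: the job done as asked, in the order asked, and still so for the second after the job is handed in, with the robot touching nothing.
It also fails if it takes over 72 s, if anything falls off the work surface, if the arm or the gripper's body presses on something with over 40 N, if the wrist force passes 120 N, or if a joint passes its speed limit or range.

## Working session

There is one attempt and no reset: what is moved stays moved. The work goes in short steps, Python scripts to look and compute and a tool call to move; the robot and the scene stay as the last step left them, time stands still between calls to the robot, and variables do not carry over. Pictures are saved under pics/ and viewed, and the job is handed in when it is done.

Besides the shell and the picture viewer there is one more tool, called in YAML: its name, and indented under it one key for each argument. jog_arm: Moves the arm, as the interface text tells. Its arguments: {"type":"object","properties":{"commands":{"type":"array"},"jaw":{"type":"number"},"force":{"type":"number"}},"required":["commands"]}

```bash
mkdir -p pics; ls; python3 - <<'E'
from bench import *
import cv2,numpy as np
s=state();print(s['t'],s['tcp_pos'],s['tool_rot'],s['width'])
for n in ("top","scene"):
    im=camera(n);cv2.imwrite(f"pics/{n}0.png",cv2.resize(im[:,:,::-1],(800,600)))
    cv2.imwrite(f"pics/{n}0_raw.png",im[:,:,::-1])
    c=get_calibration(n);print(n,c)
    for q in ("clamp_1","tote","flat_tray","glue_bottle","spindle","chuck"):
        print(q,[(np.round(d['at'],3).tolist(),round(d['conf'],2)) for d in tip_of(q,n)])
E
```

```text
pics
0.0 [0.27042779 0.56290402 0.22594879] [ 4.63072082e-04  8.46474406e-01  5.32428843e-01 -6.27093066e-04] 0.09188959618589576
top {'K': array([[396.93429312,   0.        , 280.48604542],
       [  0.        , 396.93429312, 202.75347239],
       [  0.        ,   0.        ,   1.        ]]), 'k1': -0.06004574624565039, 'R': array([[-0.18378847, -0.98296019, -0.00332684],
       [-0.96312454,  0.18075423, -0.19929633],
       [ 0.1965017 , -0.03342421, -0.97993362]]), 't': array([0.09033079, 0.56574446, 0.76515207])}
clamp_1 [([0.849, -0.112, 0.001], 0.93), ([0.47, -0.144, -0.002], 0.88), ([0.346, 0.081, -0.0], 0.72), ([0.662, 0.124, 0.002], 0.69), ([0.479, 0.148, -0.002], 0.69), ([0.616, -0.161, -0.001], 0.57), ([0.779, -0.279, -0.003], 0.57)]
tote [([0.488, 0.363, -0.0], 0.73), ([0.468, -0.141, -0.003], 0.18)]
flat_tray [([0.501, -0.372, -0.0], 0.71)]
glue_bottle [([0.619, -0.013, 0.002], 0.82), ([0.504, -0.369, -0.002], 0.71)]
spindle [([0.488, -0.028, -0.002], 0.58)]
chuck [([0.775, 0.047, 0.003], 0.95)]
scene {'K': array([[386.23112632,   0.        , 280.74267651],
       [  0.        , 386.23112632, 214.38600053],
       [  0.        ,   0.        ,   1.        ]]), 'k1': -0.10442773756633661, 'R': array([[ 6.65201654e-01,  7.46663449e-01,  6.73439579e-04],
       [ 5.52809136e-01, -4.91890381e-01, -6.72640998e-01],
       [-5.01905189e-01,  4.47814188e-01, -7.39968671e-01]]), 't': array([-0.3685643 , -0.30978958,  1.28220193])}
clamp_1 [([0.477, 0.151, -0.0], 0.94), ([0.616, -0.168, -0.003], 0.93), ([0.664, 0.123, -0.001], 0.91), ([0.849, -0.112, -0.002], 0.77), ([0.772, -0.284, -0.0], 0.71), ([0.475, -0.142, 0.001], 0.62), ([0.343, 0.084, -0.0], 0.57)]
tote [([0.489, 0.366, -0.003], 0.72)]
flat_tray [([0.5, -0.368, 0.0], 0.59), ([0.493, 0.366, -0.003], 0.53)]
glue_bottle [([0.615, -0.014, 0.0], 0.64)]
spindle [([0.491, -0.025, 0.003], 0.62)]
chuck [([0.775, 0.037, 0.002], 0.91)]
```

View pics/top0.png

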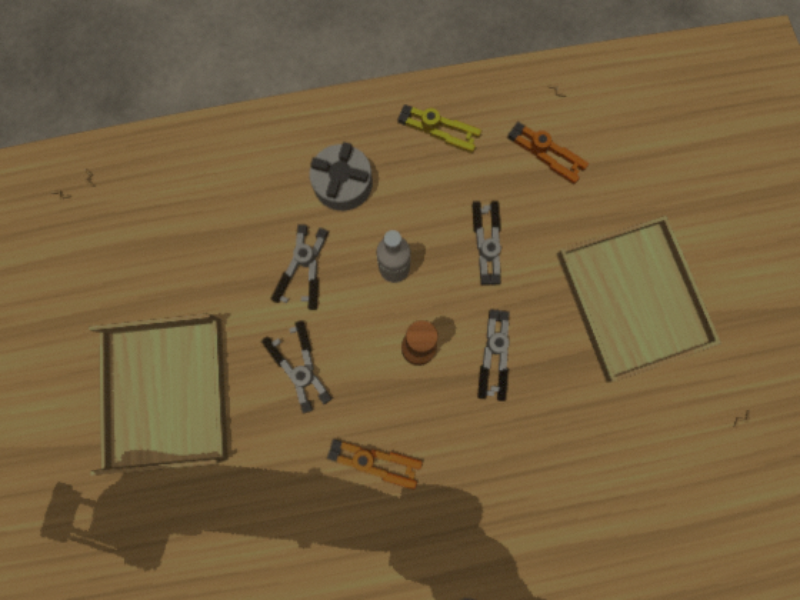

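View pics/scene0.png

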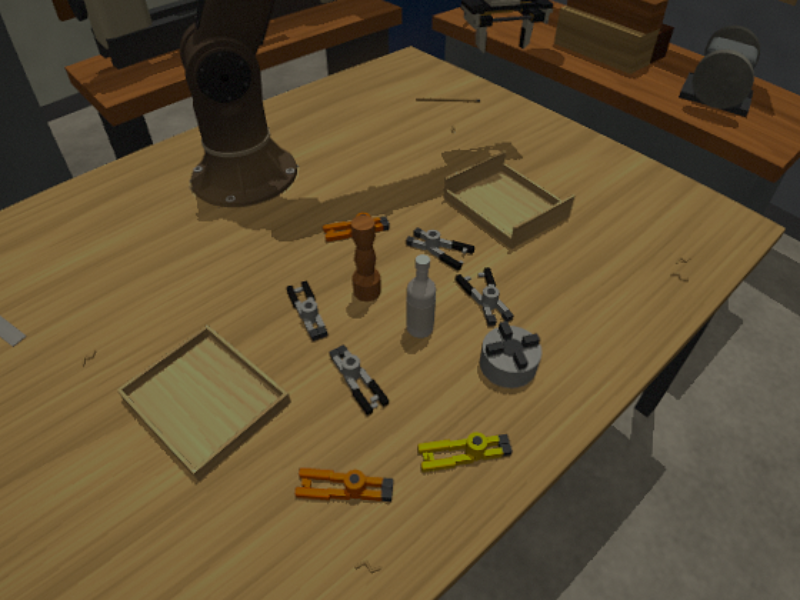

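```bash
cat > h.py <<'E'
from bench import *
import cv2,numpy as np
def proj(n,P):
    c=get_calibration(n);X=np.atleast_2d(P)@c['R'].T+c['t'];s=X[:,:2]/X[:,2:];r2=(s**2).sum(1,keepdims=True)
    s=s*(1+c['k1']*r2);K=c['K'];return s*[K[0,0],K[1,1]]+[K[0,2],K[1,2]]
def unproj(n,uv,z):
    c=get_calibration(n);K=c['K'];uv=np.atleast_2d(uv).astype(float)
    d=(uv-[K[0,2],K[1,2]])/[K[0,0],K[1,1]];s=d.copy()
    for _ in range(20): s=d/(1+c['k1']*(s**2).sum(1,keepdims=True))
    ray=np.c_[s,np.ones(len(s))]@c['R'];o=-c['R'].T@c['t']
    return o+ray*((z-o[2])/ray[:,2])[:,None]
E
python3 - <<'E'
from h import *
im=cv2.imread('pics/top0_raw.png');
pts={'A':(.662,.124),'B':(.478,.149),'C':(.472,-.143),'D':(.616,-.165)}
# rectified top-down patches on plane z=14mm, 2px/mm/..., from both cams
rows=[]
for n in('top','scene'):
    im=cv2.imread(f'pics/{n}0_raw.png');r=[]
    for k,(x,y) in pts.items():
        N=200;g=np.linspace(.1,-.1,N)
        XX,YY=np.meshgrid(x+g,y+g,indexing='ij')
        P=np.c_[XX.ravel(),YY.ravel(),np.full(N*N,.014)]
        m=proj(n,P).astype(np.float32).reshape(N,N,2)
        p=cv2.remap(im,m,None,cv2.INTER_LINEAR);cv2.putText(p,k,(5,20),0,.6,(255,255,255));r.append(p)
    rows.append(np.hstack(r))
o=np.vstack(rows)*1.0;o=np.clip(o*1.6,0,255).astype(np.uint8)
cv2.imwrite('pics/crops.png',o)
E
```

```text
(no output)
```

View pics/crops.png

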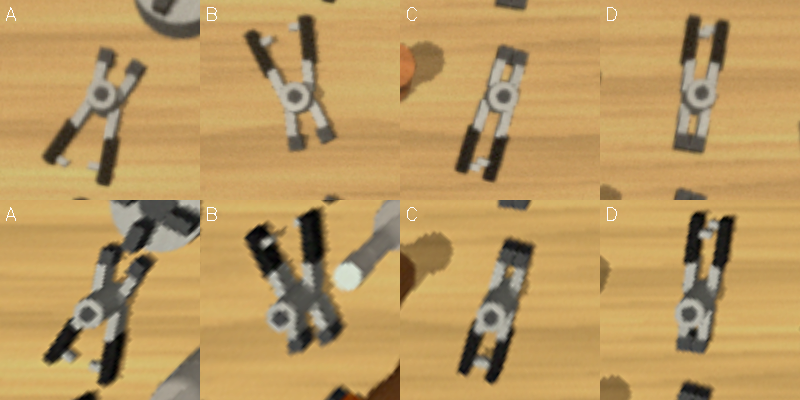

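```bash
cat > fit.py <<'E'
from h import *
from scipy.optimize import minimize
camera('top');mt=[d for d in silhouettes('tote','top')];ft=[d for d in silhouettes('flat_tray','top')]
camera('scene');ms=silhouettes('tote','scene');fs=silhouettes('flat_tray','scene')
def box(x0,x1,y0,y1,z0,z1): return np.array([[x,y,z] for x in(x0,x1) for y in(y0,y1) for z in(z0,z1)])
def parts(kind):
    he=.056 if kind=='tote' else .026
    return [box(-.106,-.1,-.09,.09,0,he),box(.1,.106,-.09,.09,0,he),box(-.106,.106,-.09,.09,0,.026)]
def draw(n,kind,p,S=4):
    c,s=np.cos(p[2]),np.sin(p[2]);R=np.array([[c,-s,0],[s,c,0],[0,0,1]]);m=np.zeros((420*S,560*S),np.uint8)
    for b in parts(kind):
        h=cv2.convexHull((proj(n,b@R.T+[p[0],p[1],0])*S+S/2).astype(np.float32)).astype(np.int32);cv2.fillConvexPoly(m,h,255)
    return cv2.resize(m,(560,420),interpolation=cv2.INTER_AREA)/255.
for kind,p0,T,Sc in(('tote',(.489,.365),mt,ms),('flat_tray',(.5,-.37),ft,fs)):
    M={}
    for n,L in(('top',T),('scene',Sc)):
        best=max(L,key=lambda d:np.minimum(draw(n,kind,(*p0,0)),d['mask']).sum()/np.maximum(draw(n,kind,(*p0,0)),d['mask']).sum());M[n]=best['mask'].astype(float)
    res={}
    for use in(('top',),('scene',),('top','scene')):
        f=lambda q:sum(np.abs(draw(n,kind,q/np.array([100,100,10]))-M[n]).sum() for n in use)
        bb=min((minimize(f,np.array([p0[0]*100,p0[1]*100,a*10]),method='Nelder-Mead',options=dict(initial_simplex=np.array([[p0[0]*100,p0[1]*100,a*10]]*4)+np.vstack([np.zeros(3),np.eye(3)]))) for a in(-.25,0,.25)),key=lambda r:r.fun)
        print(kind,use,np.round(bb.x/[100,100,10],4),bb.fun,[M[n].sum() for n in use])
pts={'A':(.662,.124),'B':(.478,.149),'C':(.472,-.143),'D':(.616,-.165)}
for n in('top','scene'):
    im=cv2.imread(f'pics/{n}0_raw.png');r=[]
    for k,(x,y) in pts.items():
        N=400;g=np.linspace(.04,-.04,N) # .2mm/px
        XX,YY=np.meshgrid(x+g,y+g,indexing='ij')
        m=proj(n,np.c_[XX.ravel(),YY.ravel(),np.full(N*N,.034)]).astype(np.float32).reshape(N,N,2)
        p=cv2.remap(im,m,None,cv2.INTER_CUBIC)
        c=cv2.HoughCircles(cv2.GaussianBlur(cv2.cvtColor(p,6),(0,0),4),cv2.HOUGH_GRADIENT,1,300,param1=60,param2=8,minRadius=66,maxRadius=84)
        if c is not None:
            u,v,rad=c[0,0];print(n,k,'hub',round(x+.04-v*.0002,4),round(y+.04-u*.0002,4),rad*.2)
            cv2.circle(p,(int(u),int(v)),int(rad),(0,0,255),2)
        r.append(cv2.resize(p,(200,200)))
    cv2.imwrite(f'pics/hub_{n}.png',np.hstack(r))
cv2.imwrite('pics/hub.png',np.vstack([cv2.imread(f'pics/hub_{n}.png') for n in('top','scene')]))
E
python3 fit.py
```

```text
tote ('top',) [ 0.4918  0.3631 -0.0812] 156.57647058823528 [np.float64(9143.0)]
tote ('scene',) [ 0.4895  0.3645 -0.0792] 101.50588235294117 [np.float64(3361.0)]Traceback (most recent call last):
  File "fit.py", line 21, in <module>
    bb=min((minimize(f,np.array([p0[0]*100,p0[1]*100,a*10]),method='Nelder-Mead',options=dict(initial_simplex=np.array([[p0[0]*100,p0[1]*100,a*10]]*4)+np.vstack([np.zeros(3),np.eye(3)]))) for a in(-.25,0,.25)),key=lambda r:r.fun)
  File "fit.py", line 21, in <genexpr>
    bb=min((minimize(f,np.array([p0[0]*100,p0[1]*100,a*10]),method='Nelder-Mead',options=dict(initial_simplex=np.array([[p0[0]*100,p0[1]*100,a*10]]*4)+np.vstack([np.zeros(3),np.eye(3)]))) for a in(-.25,0,.25)),key=lambda r:r.fun)
            ~~~~~~~~^^^^^^^^^^^^^^^^^^^^^^^^^^^^^^^^^^^^^^^^^^^^^^^^^^^^^^^^^^^^^^^^^^^^^^^^^^^^^^^^^^^^^^^^^^^^^^^^^^^^^^^^^^^^^^^^^^^^^^^^^^^^^^^^^^^^^^^^^^^^^^^^^^^^^^^^^^^^^^^^^^^^^^^
    res = _minimize_neldermead(fun, x0, args, callback, bounds=bounds,
                               **options)
    fsim[j] = func(sim[j])
              ~~~~^^^^^^^^
    fx = fun
[... 153 characters left out ...]
() for n in use)
               ~~~^^^^^^^^^^^^^^^^^^^^^^^^^^^^^^^^^^^^^^^^^^^^^^^^^^^^^^^^^^^^^^^^^^^^^^^
  File "fit.py", line 20, in <genexpr>
    f=lambda q:sum(np.abs(draw(n,kind,q/np.array([100,100,10]))-M[n]).sum() for n in use)
                          ~~~~^^^^^^^^^^^^^^^^^^^^^^^^^^^^^^^^^
  File "fit.py", line 12, in draw
    h=cv2.convexHull((proj(n,b@R.T+[p[0],p[1],0])*S+S/2).astype(np.float32)).astype(np.int32);cv2.fillConvexPoly(m,h,255)
                      ~~~~^^^^^^^^^^^^^^^^^^^^^^^
  File "h.py", line 4, in proj
    c=get_calibration(n);X=np.atleast_2d(P)@c['R'].T+c['t'];s=X[:,:2]/X[:,2:];r2=(s**2).sum(1,keepdims=True)
ValueError: time passes only in moves, steps and waits
```

Calibration calls must be cached.

```bash
sed -i 's/c=get_calibration(n)/c=CAL[n]/; s/^def proj/CAL={n:get_calibration(n) for n in("top","scene")}\ndef proj/' h.py; python3 fit.py; python3 -c "
from h import *;print(state()['t'])"
```

```text
tote ('top',) [ 0.492   0.3626 -0.0747] 179.84313725490193 [np.float64(9109.0)]
tote ('scene',) [ 0.4896  0.3645 -0.078 ] 115.46274509803922 [np.float64(3330.0)]
tote ('top', 'scene') [ 0.4913  0.3632 -0.0809] 324.7647058823529 [np.float64(9109.0), np.float64(3330.0)]
flat_tray ('top',) [ 0.503  -0.3713  0.1331] 164.08235294117645 [np.float64(8305.0)]
flat_tray ('scene',) [ 0.5014 -0.3721  0.133 ] 167.3607843137255 [np.float64(7047.0)]
flat_tray ('top', 'scene') [ 0.5026 -0.3718  0.1351] 357.09411764705885 [np.float64(8305.0), np.float64(7047.0)]
1.3
```

View pics/hub.png

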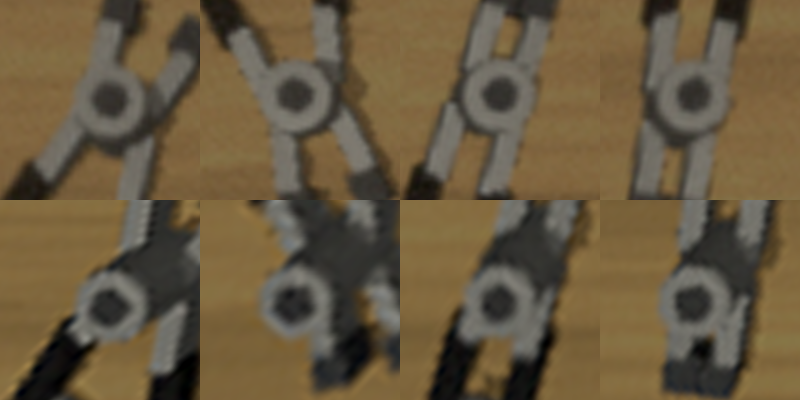

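```bash
cat > plan.py <<'E'
import sys
from h import *
from scipy.spatial.transform import Rotation as Ro
# args: x y z yaw(deg) per waypoint, in mm
s=state();p=np.array(s['tcp_pos']);q=s['tool_rot'];R=Ro.from_quat([q[1],q[2],q[3],q[0]])
X=R.as_matrix()[:,0];print('t',round(s['t'],2),'p',np.round(p*1000,1),'yaw',round(np.degrees(np.arctan2(X[1],X[0])),1),'w',round(s['width'],4),'F',np.round(s['wrist_force'],1))
a=np.array(sys.argv[1:],float).reshape(-1,4);rows=[]
for x,y,z,yaw in a:
    T=Ro.from_euler('z',yaw,degrees=True)*Ro.from_euler('x',180,degrees=True)
    P=np.array([x,y,z])/1000;d=P-p;rv=(R.inv()*T).as_rotvec(degrees=True)
    n=max(1,int(np.ceil(max(np.linalg.norm(d)/.048,np.linalg.norm(rv)/8.2)-.05)))
    for k in range(n):
        R2=R*Ro.from_rotvec(rv/n,degrees=True);sh=R.inv().apply(d/n)*100
        rows.append([round(float(v),2) for v in sh]+[round(float(v),1) for v in rv/n]);R=R2
    p=P
print(len(rows));print(*[str(r).replace(' ','') for r in rows],sep=',\n')
E
python3 plan.py 478 151 180 16
```

```text
t 1.3 p [270.6 563.4 226.8] yaw 64.3 w 0.0917 F [0.  0.5 0.2]
10
[-2.82,3.65,0.47,-0.0,-0.0,4.8],
[-2.5,3.88,0.47,-0.0,-0.0,4.8],
[-2.17,4.08,0.47,-0.0,-0.0,4.8],
[-1.81,4.24,0.47,-0.0,-0.0,4.8],
[-1.45,4.38,0.47,-0.0,-0.0,4.8],
[-1.08,4.49,0.47,-0.0,-0.0,4.8],
[-0.69,4.56,0.47,-0.0,-0.0,4.8],
[-0.31,4.61,0.47,-0.0,-0.0,4.8],
[0.08,4.62,0.47,-0.0,-0.0,4.8],
[0.47,4.59,0.47,-0.0,-0.0,4.8]
```

jog_arm:
  commands:
    - [-2.8,3.65,0.47,0,0,4.8]
    - [-2.5,3.9,0.47,0,0,4.8]
    - [-2.2,4.1,0.47,0,0,4.8]
    - [-1.8,4.25,0.47,0,0,4.8]
    - [-1.45,4.4,0.47,0,0,4.8]
    - [-1.1,4.5,0.47,0,0,4.8]
    - [-0.7,4.55,0.47,0,0,4.8]
    - [-0.3,4.6,0.47,0,0,4.8]
    - [0.1,4.6,0.47,0,0,4.8]
    - [0.45,4.6,0.47,0,0,4.8]
  jaw: 0.7
  force: 30

```text
t: 2.3
tcp_pos: [0.4789, 0.1432, 0.1776]
tool_rot: [-0.004, 0.991, 0.133, 0.002]
wrist_force: [1.4, 1.0, 0.2]
width: 0.0645
```

```bash
python3 plan.py 478 151 60 16
```

```text
t 2.3 p [478.9 143.2 177.6] yaw 15.3 w 0.0645 F [1.4 1.  0.2]
3
[0.02,-0.23,3.92,-0.2,-0.1,-0.2],
[0.03,-0.24,3.92,-0.2,-0.1,-0.2],
[0.03,-0.25,3.92,-0.2,-0.1,-0.2]
```

jog_arm:
  commands:
    - [0,-0.25,3.9,-0.2,-0.1,-0.2]
    - [0,-0.25,3.9,-0.2,-0.1,-0.2]
    - [0,-0.25,3.0,-0.2,0,-0.2]

```text
t: 2.6
tcp_pos: [0.4856, 0.143, 0.0715]
tool_rot: [0.001, 0.992, 0.13, 0.007]
wrist_force: [-0.2, 1.1, -0.5]
width: 0.0642
```

```bash
python3 plan.py 478 151 17 16; python3 -c "
from h import *
im=camera('top')[:,:,::-1];cv2.imwrite('pics/b1.png',cv2.resize(im[150:330,100:320],(800,655))[:600])"
```

```text
t 2.6 p [485.6 143.   71.5] yaw 14.9 w 0.0642 F [-0.2  1.1 -0.5]
2
[-0.3,-0.49,2.72,0.1,-0.4,-0.6],
[-0.28,-0.49,2.72,0.1,-0.4,-0.6]
```

View pics/b1.png

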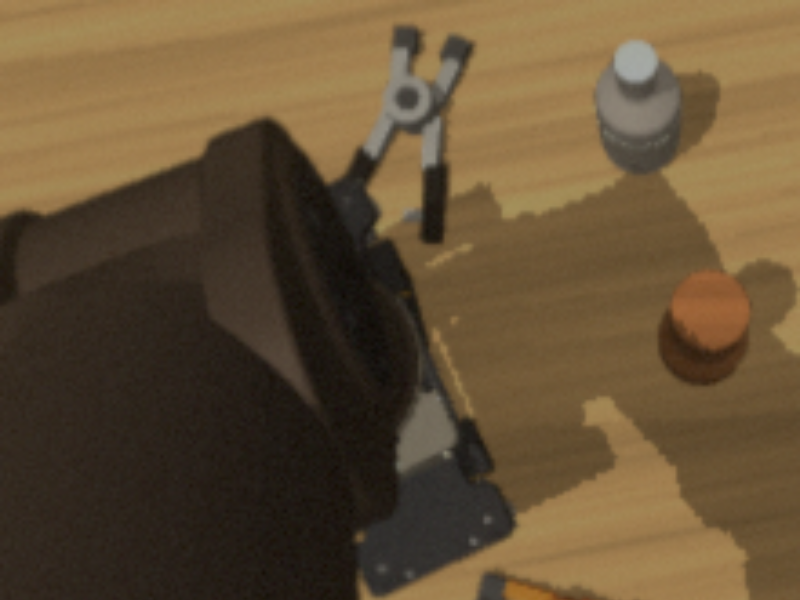

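jog_arm:
  commands:
    - [-0.3,-0.5,1.5,0,-0.4,-0.6]
    - [-0.3,-0.4,1.5,0,-0.4,-0.4]
    - [0,0,0,0,0,0]

```text
t: 2.95
tcp_pos: [0.4743, 0.1505, 0.0364]
tool_rot: [0.003, 0.99, 0.139, -0.004]
wrist_force: [-1.0, -0.8, 0.1]
width: 0.0645
```

```bash
python3 plan.py 478 151 17 16
```

```text
t 2.95 p [474.3 150.5  36.4] yaw 16.0 w 0.0645 F [-1.  -0.8  0.1]
1
[0.38,0.04,1.94,0.3,0.5,0.0]
```

jog_arm:
  commands:
    - [0.3,0,1.0,0.2,0.3,0]
    - [0,0,0.9,0,0,0]
    - [0,0,0,0,0,0]

```text
t: 3.25
tcp_pos: [0.4791, 0.152, 0.018]
tool_rot: [0.0, 0.99, 0.14, 0.001]
wrist_force: [0.2, -0.6, -0.2]
width: 0.0643
```

```bash
python3 plan.py 478 151 17 16
```

```text
t 3.25 p [479.1 152.   18. ] yaw 16.0 w 0.0643 F [ 0.2 -0.6 -0.2]
1
[-0.14,0.06,0.1,0.1,-0.1,0.0]
```

jog_arm:
  commands:
    - [0,0,0.1,0,0,0]
    - [0,0,0,0,0,0]
    - [0,0,0,0,0,0]
    - [0,0,0,0,0,0]
    - [0,0,0,0,0,0]
    - [0,0,0,0,0,0]
  jaw: 0.2
  force: 30

```text
t: 3.85
tcp_pos: [0.48, 0.1519, 0.0182]
tool_rot: [0.0, 0.99, 0.139, 0.002]
wrist_force: [-0.4, 0.7, -1.8]
width: 0.0292
```

```bash
python3 plan.py 479 152 100 16
```

```text
t 3.85 p [480.  151.9  18.2] yaw 16.0 w 0.0292 F [-0.4  0.7 -1.8]
2
[-0.03,-0.02,-4.09,0.0,-0.1,-0.0],
[-0.04,-0.02,-4.09,0.0,-0.1,-0.0]
```

jog_arm:
  commands:
    - [0,0,-1.0,0,0,0]
    - [0,0,-3.0,0,0,0]
    - [0,0,-4.5,0,0,0]
    - [0,0,-4.5,0,0,0]
    - [0,0,-4.5,0,0,0]
    - [0,0,-3.5,0,0,0]

```text
t: 4.45
tcp_pos: [0.4752, 0.1496, 0.2336]
tool_rot: [0.002, 0.99, 0.138, -0.004]
wrist_force: [1.9, 0.1, -1.9]
width: 0.0291
```

```bash
python3 plan.py 515 -404 225 7.7
```

```text
t 4.45 p [475.2 149.6 233.6] yaw 15.9 w 0.0291 F [ 1.9  0.1 -1.9]
12
[-0.95,4.53,0.1,0.0,0.0,0.7],
[-0.89,4.54,0.09,0.0,0.0,0.7],
[-0.84,4.55,0.09,0.0,0.0,0.7],
[-0.78,4.56,0.09,0.0,0.0,0.7],
[-0.73,4.57,0.09,0.0,0.0,0.7],
[-0.67,4.58,0.09,0.0,0.0,0.7],
[-0.62,4.58,0.08,0.0,0.0,0.7],
[-0.56,4.59,0.08,0.0,0.0,0.7],
[-0.51,4.6,0.08,0.0,0.0,0.7],
[-0.45,4.6,0.08,0.0,0.0,0.7],
[-0.4,4.61,0.08,0.0,0.0,0.7],
[-0.34,4.61,0.07,0.0,0.0,0.7]
```

jog_arm:
  commands:
    - [-0.5,2.5,0,0,0,0.4]
    - [-0.8,4.0,0,0,0,0.7]
    - [-0.9,4.5,0,0,0,0.7]
    - [-0.8,4.5,0,0,0,0.7]
    - [-0.7,4.5,0.1,0,0,0.7]
    - [-0.7,4.6,0.1,0,0,0.7]
    - [-0.6,4.6,0.1,0,0,0.7]
    - [-0.6,4.6,0.1,0,0,0.7]
    - [-0.5,4.6,0.1,0,0,0.7]
    - [-0.5,4.6,0.1,0,0,0.7]

```text
t: 5.45
tcp_pos: [0.5099, -0.2905, 0.2404]
tool_rot: [-0.003, 0.996, 0.086, 0.004]
wrist_force: [1.4, 0.8, -1.5]
width: 0.0292
```

```bash
python3 plan.py 515 -404 200 7.7
```

```text
t 5.45 p [ 509.9 -290.5  240.4] yaw 9.9 w 0.0292 F [ 1.4  0.8 -1.5]
3
[-0.49,3.76,1.32,-0.1,-0.2,0.7],
[-0.44,3.77,1.33,-0.1,-0.2,0.7],
[-0.39,3.77,1.34,-0.1,-0.2,0.7]
```

jog_arm:
  commands:
    - [-0.5,3.8,1.3,-0.1,-0.2,0.7]
    - [-0.4,3.6,1.3,-0.1,-0.2,0.7]
    - [-0.2,2.5,3,-0.1,-0.2,0.7]
    - [0,0.7,3,0,0,0]
    - [0,0,3,0,0,0]

```text
t: 5.95
tcp_pos: [0.5141, -0.4125, 0.1281]
tool_rot: [0.005, 0.998, 0.062, 0.002]
wrist_force: [-0.6, 0.9, -1.8]
width: 0.0289
```

```bash
python3 plan.py 515 -404 60 7.7
```

```text
t 5.95 p [ 514.1 -412.5  128.1] yaw 7.1 w 0.0289 F [-0.6  0.9 -1.8]
2
[0.09,-0.45,3.4,0.3,-0.1,-0.3],
[0.1,-0.43,3.4,0.3,-0.1,-0.3]
```

jog_arm:
  commands:
    - [0.1,-0.4,3.0,0.2,0,-0.3]
    - [0.1,-0.4,2.5,0.2,0,-0.3]
    - [0,0,1,0,0,0]
    - [0,0,0,0,0,0]

```text
t: 6.35
tcp_pos: [0.5121, -0.4034, 0.0583]
tool_rot: [-0.001, 0.998, 0.066, -0.001]
wrist_force: [-0.5, -0.5, -1.4]
width: 0.0293
```

```bash
python3 plan.py 515 -404 35 7.7;  python3 -c "
from h import *
im=camera('top')[:,:,::-1];cv2.imwrite('pics/b2.png',cv2.resize(im,(800,600)))"
```

```text
t 6.35 p [ 512.1 -403.4   58.3] yaw 7.6 w 0.0293 F [-0.5 -0.5 -1.4]
1
[0.28,0.11,2.33,-0.1,0.1,-0.1]
```

View pics/b2.png

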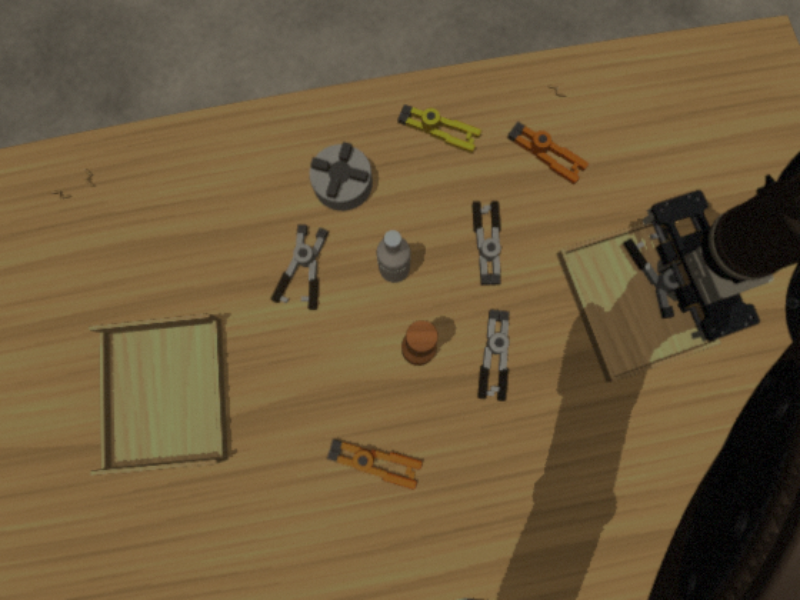

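jog_arm:
  commands:
    - [0.2,0,1.2,0,0,0]
    - [0.1,0,1.0,0,0,0]
    - [0,0,0.6,0,0,0]
    - [0,0,0,0,0,0]

```text
t: 6.8
tcp_pos: [0.518, -0.4047, 0.033]
tool_rot: [0.002, 0.998, 0.067, 0.002]
wrist_force: [-0.4, -0.3, -2.1]
width: 0.0291
```

```bash
python3 plan.py 515 -404 24.5 7.7
```

```text
t 6.8 p [ 518.  -404.7   33. ] yaw 7.6 w 0.0291 F [-0.4 -0.3 -2.1]
1
[-0.29,-0.11,0.85,0.2,-0.2,-0.1]
```

jog_arm:
  commands:
    - [-0.3,-0.1,0.4,0,-0.1,0]
    - [0,0,0.3,0,0,0]
    - [0,0,0.1,0,0,0]
    - [0,0,0,0,0,0]

```text
t: 7.2
tcp_pos: [0.5147, -0.4046, 0.0249]
tool_rot: [0.002, 0.998, 0.066, 0.001]
wrist_force: [0.3, 0.8, -2.8]
width: 0.0291
```

```bash
python3 plan.py 515 -404 24.5 7.7
```

```text
t 7.2 p [ 514.7 -404.6   24.9] yaw 7.6 w 0.0291 F [ 0.3  0.8 -2.8]
1
[0.04,-0.05,0.04,0.2,-0.1,-0.1]
```

jog_arm:
  commands:
    - [0,0,0.1,0,0,0]
    - [0,0,0.05,0,0,0]
    - [0,0,0,0,0,0]

```text
t: 7.5
tcp_pos: [0.515, -0.4048, 0.0244]
tool_rot: [0.002, 0.998, 0.066, 0.002]
wrist_force: [0.8, -0.0, -2.7]
width: 0.0289
```

jog_arm:
  commands:
    - [0,0,0,0,0,0]
    - [0,0,0,0,0,0]
    - [0,0,0,0,0,0]
    - [0,0,0,0,0,0]
  jaw: 0.6

```text
t: 7.9
tcp_pos: [0.5157, -0.4054, 0.0249]
tool_rot: [0.003, 0.998, 0.066, 0.002]
wrist_force: [-0.4, 0.1, -0.5]
width: 0.0538
```

```bash
python3 plan.py 515 -404 24.5 7.7
```

```text
t 7.9 p [ 515.7 -405.4   24.9] yaw 7.6 w 0.0538 F [-0.4  0.1 -0.5]
1
[-0.05,-0.15,0.04,0.3,-0.3,-0.1]
```

jog_arm:
  commands:
    - [0,0,-1.5,0,0,0]
    - [0,0,-4,0,0,0]
    - [0,0,-4,0,0,0]

```text
t: 8.2
tcp_pos: [0.5124, -0.4027, 0.1186]
tool_rot: [-0.0, 0.998, 0.066, -0.002]
wrist_force: [0.6, 0.0, 0.2]
width: 0.055
```

```bash
python3 plan.py 472 -142 110 -15.5; python3 -c "
from h import *
im=camera('scene')[:,:,::-1];cv2.imwrite('pics/b3.png',cv2.resize(im,(800,600)))"
```

```text
t 8.2 p [ 512.4 -402.7  118.6] yaw 7.6 w 0.055 F [0.6 0.  0.2]
6
[-0.09,-4.4,0.15,-0.0,0.0,3.8],
[-0.39,-4.38,0.15,-0.0,0.0,3.8],
[-0.68,-4.34,0.15,-0.0,0.0,3.8],
[-0.97,-4.29,0.15,-0.0,0.0,3.8],
[-1.26,-4.21,0.15,-0.0,0.0,3.8],
[-1.54,-4.12,0.15,-0.0,0.0,3.8]
```

View pics/b3.png

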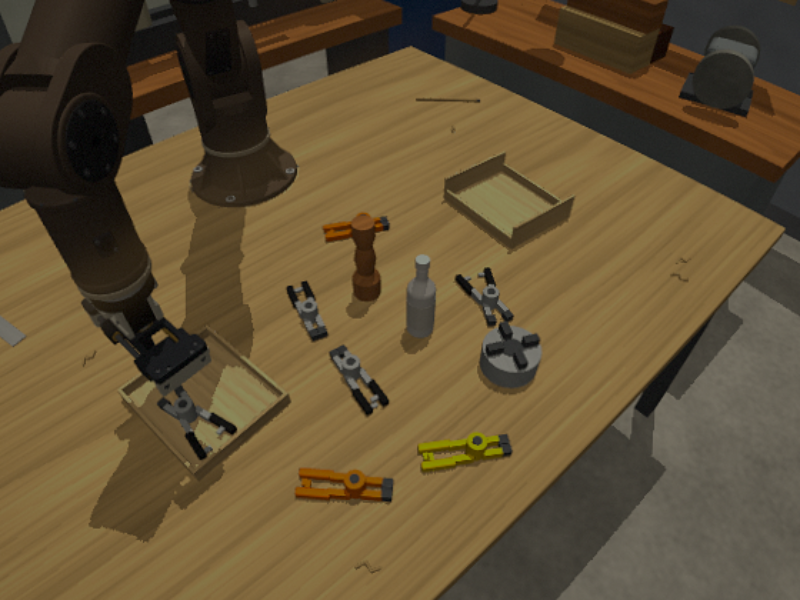

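B lies flat in the low tray at (195,420), still open. Next is C, which is shut, at top-picture (497,345).

jog_arm:
  commands:
    - [-0.1,-4.4,0.1,0,0,3.8]
    - [-0.4,-4.4,0.1,0,0,3.8]
    - [-0.7,-4.3,0.1,0,0,3.8]
    - [-1.0,-4.3,0.1,0,0,3.8]
    - [-1.2,-4.2,0.1,0,0,3.8]
    - [-1.2,-3.2,0.4,0,0,3.8]
    - [0,0,2,0,0,0]
    - [0,0,1,0,0,0]
  jaw: 0.7

```text
t: 9.05
tcp_pos: [0.4806, -0.1494, 0.0947]
tool_rot: [0.003, 0.99, -0.141, 0.012]
wrist_force: [0.1, -0.3, 0.6]
width: 0.0647
```

```bash
python3 plan.py 472 -142 45 -15.5
```

```text
t 9.05 p [ 480.6 -149.4   94.7] yaw -16.3 w 0.0647 F [ 0.1 -0.3  0.6]
2
[-0.57,-0.24,2.47,0.1,-0.7,-0.4],
[-0.54,-0.24,2.48,0.1,-0.7,-0.4]
```

jog_arm:
  commands:
    - [-0.5,-0.3,2.4,0.1,-0.7,-0.4]
    - [-0.4,-0.3,2.0,0.1,-0.5,-0.3]
    - [0,0,0,0,0,0]
    - [0,0,0,0,0,0]

```text
t: 9.45
tcp_pos: [0.4759, -0.1438, 0.0511]
tool_rot: [-0.0, 0.991, -0.136, 0.003]
wrist_force: [-0.5, -0.2, -0.1]
width: 0.0643
```

```bash
python3 plan.py 472 -142 17 -15.5
```

```text
t 9.45 p [ 475.9 -143.8   51.1] yaw -15.7 w 0.0643 F [-0.5 -0.2 -0.1]
1
[-0.44,-0.07,3.41,-0.1,-0.3,-0.2]
```

jog_arm:
  commands:
    - [-0.4,-0.1,1.2,0,-0.3,-0.2]
    - [0,0,1.1,0,0,0]
    - [0,0,1.0,0,0,0]
    - [0,0,0,0,0,0]

```text
t: 9.85
tcp_pos: [0.474, -0.1436, 0.0178]
tool_rot: [-0.0, 0.991, -0.135, 0.003]
wrist_force: [0.0, 0.8, -0.1]
width: 0.0643
```

```bash
python3 plan.py 472 -142 17 -15.5
```

```text
t 9.85 p [ 474.  -143.6   17.8] yaw -15.6 w 0.0643 F [ 0.   0.8 -0.1]
1
[-0.23,-0.1,0.08,-0.1,-0.3,-0.1]
```

jog_arm:
  commands:
    - [-0.2,-0.1,0,0,-0.2,0]
    - [0,0,0,0,0,0]
    - [0,0,0,0,0,0]
    - [0,0,0,0,0,0]
    - [0,0,0,0,0,0]
    - [0,0,0,0,0,0]
  jaw: 0.2

```text
t: 10.45
tcp_pos: [0.4725, -0.1421, 0.0182]
tool_rot: [-0.001, 0.991, -0.135, 0.001]
wrist_force: [-0.6, 0.3, -1.9]
width: 0.0292
```

jog_arm:
  commands:
    - [0,0,-1.0,0,0,0]
    - [0,0,-3.0,0,0,0]
    - [0,0,-4.5,0,0,0]
    - [0,0,-4.5,0,0,0]
    - [0,0,-4.5,0,0,0]
    - [0,0,-3.5,0,0,0]

```text
t: 11.05
tcp_pos: [0.4672, -0.1425, 0.2336]
tool_rot: [0.0, 0.991, -0.137, -0.005]
wrist_force: [-0.1, 0.5, -1.7]
width: 0.0294
```

```bash
python3 plan.py 504 403 225 -4.5
```

```text
t 11.05 p [ 467.2 -142.5  233.6] yaw -15.8 w 0.0294 F [-0.1  0.5 -1.7]
12
[-0.94,-4.46,0.07,0.0,0.1,-0.9],
[-0.87,-4.47,0.07,0.0,0.1,-0.9],
[-0.79,-4.49,0.07,0.0,0.1,-0.9],
[-0.72,-4.5,0.07,0.0,0.1,-0.9],
[-0.65,-4.51,0.07,0.0,0.1,-0.9],
[-0.57,-4.52,0.07,0.0,0.1,-0.9],
[-0.5,-4.53,0.07,0.0,0.1,-0.9],
[-0.42,-4.54,0.07,0.0,0.1,-0.9],
[-0.35,-4.54,0.07,0.0,0.1,-0.9],
[-0.28,-4.55,0.07,0.0,0.1,-0.9],
[-0.2,-4.55,0.07,0.0,0.1,-0.9],
[-0.13,-4.55,0.07,0.0,0.1,-0.9]
```

jog_arm:
  commands:
    - [-0.5,-2.5,0,0,0,-0.5]
    - [-0.9,-4.0,0,0,0,-0.9]
    - [-0.8,-4.5,0,0,0.1,-0.9]
    - [-0.8,-4.5,0,0,0.1,-0.9]
    - [-0.7,-4.5,0.1,0,0.1,-0.9]
    - [-0.6,-4.5,0.1,0,0.1,-0.9]
    - [-0.5,-4.5,0.1,0,0.1,-0.9]
    - [-0.5,-4.5,0.1,0,0.1,-0.9]
    - [-0.4,-4.5,0.1,0,0.1,-0.9]
    - [-0.3,-4.5,0.1,0,0.1,-0.9]

```text
t: 12.05
tcp_pos: [0.4997, 0.2892, 0.2415]
tool_rot: [-0.0, 0.997, -0.07, 0.009]
wrist_force: [1.0, 0.8, -2.3]
width: 0.0291
```

```bash
python3 plan.py 504 403 200 -4.5
```

```text
t 12.05 p [499.7 289.2 241.5] yaw -8.1 w 0.0291 F [ 1.   0.8 -2.3]
3
[-0.42,-3.77,1.38,-0.0,-0.4,-1.2],
[-0.33,-3.78,1.38,-0.0,-0.4,-1.2],
[-0.24,-3.79,1.38,-0.0,-0.4,-1.2]
```

jog_arm:
  commands:
    - [-0.4,-3.8,1.4,0,-0.4,-1.2]
    - [-0.3,-3.6,1.4,0,-0.4,-1.2]
    - [-0.2,-2.5,3,0,-0.2,-1.0]
    - [0,-0.7,3,0,0,0]
    - [0,0,3,0,0,0]

```text
t: 12.55
tcp_pos: [0.503, 0.4102, 0.1261]
tool_rot: [-0.004, 0.999, -0.034, 0.003]
wrist_force: [-0.3, 0.1, -2.5]
width: 0.0288
```

```bash
python3 plan.py 504 403 90 -4.5
```

```text
t 12.55 p [503.  410.2 126.1] yaw -3.9 w 0.0288 F [-0.3  0.1 -2.5]
1
[0.13,0.75,3.6,-0.5,-0.4,0.6]
```

jog_arm:
  commands:
    - [0.1,0.6,2.0,-0.4,-0.3,0.5]
    - [0,0.1,2.0,0,0,0]
    - [0,0,1.5,0,0,0]
    - [0,0,0.5,0,0,0]
    - [0,0,0,0,0,0]

```text
t: 13.05
tcp_pos: [0.5001, 0.4017, 0.061]
tool_rot: [0.003, 0.999, -0.038, -0.002]
wrist_force: [-0.2, -0.3, -2.8]
width: 0.0292
```

```bash
python3 plan.py 504 403 24.5 -4.5
```

```text
t 13.05 p [500.1 401.7  61. ] yaw -4.3 w 0.0292 F [-0.2 -0.3 -2.8]
1
[0.39,-0.18,3.64,0.4,0.2,0.2]
```

jog_arm:
  commands:
    - [0.3,-0.1,1.2,0.3,0.2,0.2]
    - [0,0,1.0,0,0,0]
    - [0,0,0.7,0,0,0]
    - [0,0,0.4,0,0,0]
    - [0,0,0,0,0,0]

```text
t: 13.55
tcp_pos: [0.505, 0.4036, 0.0279]
tool_rot: [-0.001, 0.999, -0.04, 0.002]
wrist_force: [-0.7, 0.1, -2.1]
width: 0.0291
```

```bash
python3 plan.py 504 403 24.5 -4.5
```

```text
t 13.55 p [505.  403.6  27.9] yaw -4.5 w 0.0291 F [-0.7  0.1 -2.1]
1
[-0.1,0.07,0.34,-0.1,-0.2,-0.0]
```

jog_arm:
  commands:
    - [0,0,0.2,0,0,0]
    - [0,0,0.1,0,0,0]
    - [0,0,0.05,0,0,0]
    - [0,0,0,0,0,0]

```text
t: 13.95
tcp_pos: [0.5054, 0.4039, 0.0248]
tool_rot: [-0.002, 0.999, -0.04, 0.002]
wrist_force: [-0.1, 0.6, -1.6]
width: 0.0291
```

```bash
python3 plan.py 504 403 24.5 -4.5
```

```text
t 13.95 p [505.4 403.9  24.8] yaw -4.5 w 0.0291 F [-0.1  0.6 -1.6]
1
[-0.14,0.1,0.03,-0.2,-0.2,-0.0]
```

jog_arm:
  commands:
    - [0,0,0.1,0,0,0]
    - [0,0,0,0,0,0]

```text
t: 14.15
tcp_pos: [0.5057, 0.4041, 0.0244]
tool_rot: [-0.002, 0.999, -0.04, 0.002]
wrist_force: [0.3, 0.1, -2.2]
width: 0.0291
```

jog_arm:
  commands:
    - [0,0,0,0,0,0]
    - [0,0,0,0,0,0]
    - [0,0,0,0,0,0]
    - [0,0,0,0,0,0]
  jaw: 0.6

```text
t: 14.55
tcp_pos: [0.5063, 0.4045, 0.025]
tool_rot: [-0.002, 0.999, -0.04, 0.003]
wrist_force: [0.6, -0.6, 0.8]
width: 0.0541
```

jog_arm:
  commands:
    - [0,0,-1.5,0,0,0]
    - [0,0,-4,0,0,0]
    - [0,0,-4,0,0,0]

```text
t: 14.85
tcp_pos: [0.5029, 0.4019, 0.1189]
tool_rot: [0.001, 0.999, -0.04, -0.001]
wrist_force: [1.0, 0.8, -0.6]
width: 0.0553
```

```bash
python3 plan.py 661.5 119.6 130 -20; python3 -c "
from h import *
im=camera('scene')[:,:,::-1];cv2.imwrite('pics/c3.png',cv2.resize(im,(800,600)))"
```

```text
t 14.85 p [502.9 401.9 118.9] yaw -4.6 w 0.0553 F [ 1.   0.8 -0.6]
7
[2.58,3.84,-0.15,0.0,0.0,2.2],
[2.73,3.74,-0.15,0.0,0.0,2.2],
[2.87,3.63,-0.15,0.0,0.0,2.2],
[3.0,3.52,-0.15,0.0,0.0,2.2],
[3.14,3.4,-0.16,0.0,0.0,2.2],
[3.27,3.28,-0.16,0.0,0.0,2.2],
[3.39,3.15,-0.16,0.0,0.0,2.2]
```

View pics/c3.png

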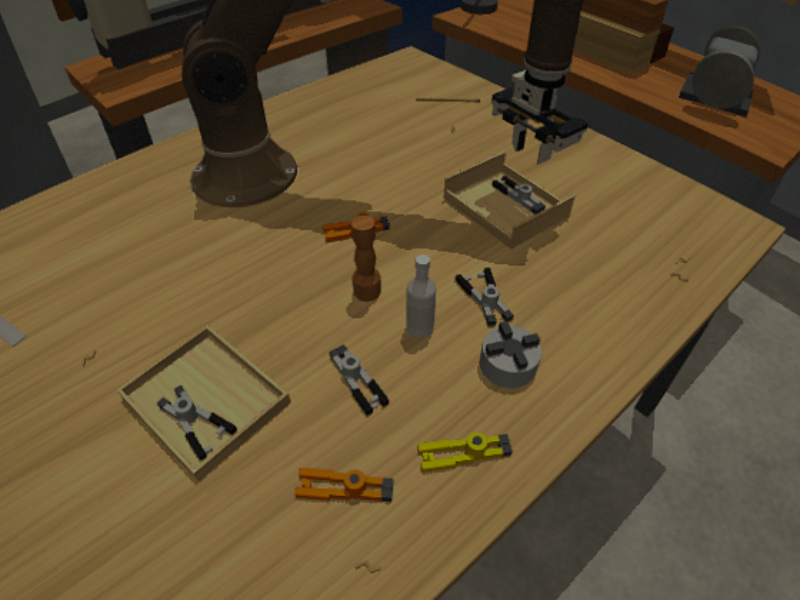

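C lies shut and flat in the high-ended tray, at (520,192). Now A, the open clamp at (490,295) beside the chuck.

jog_arm:
  commands:
    - [2.6,3.8,-0.2,0,0,2.2]
    - [2.7,3.7,-0.2,0,0,2.2]
    - [2.9,3.6,-0.2,0,0,2.2]
    - [3.0,3.5,-0.2,0,0,2.2]
    - [3.1,3.4,0,0,0,2.2]
    - [3.2,3.2,0,0,0,2.2]
    - [2.0,1.8,0,0,0,2]
    - [0,0,0,0,0,0]
    - [0,0,0,0,0,0]
  jaw: 0.65

```text
t: 15.8
tcp_pos: [0.6636, 0.1344, 0.147]
tool_rot: [-0.008, 0.985, -0.175, 0.009]
wrist_force: [0.2, -0.0, -1.3]
width: 0.0597
```

```bash
python3 plan.py 661.5 119.6 70 -20
```

```text
t 15.8 p [663.6 134.4 147. ] yaw -20.1 w 0.0597 F [ 0.2 -0.  -1.3]
2
[0.1,0.8,3.84,-0.5,-0.4,-0.1],
[0.13,0.77,3.84,-0.5,-0.4,-0.1]
```

jog_arm:
  commands:
    - [0.1,0.8,2.5,-0.5,-0.4,0]
    - [0.1,0.6,2.5,-0.5,-0.4,0]
    - [0,0,1.5,0,0,0]
    - [0,0,0,0,0,0]

```text
t: 16.2
tcp_pos: [0.661, 0.1273, 0.0826]
tool_rot: [-0.003, 0.985, -0.171, 0.001]
wrist_force: [-0.3, -0.3, -0.2]
width: 0.06
```

```bash
python3 plan.py 661.5 119.6 45 -20
```

```text
t 16.2 p [661.  127.3  82.6] yaw -19.7 w 0.06 F [-0.3 -0.3 -0.2]
1
[0.3,0.73,3.75,-0.3,-0.1,0.3]
```

jog_arm:
  commands:
    - [0.2,0.7,1.5,-0.3,0,0.3]
    - [0,0.2,1.5,0,0,0]
    - [0,0,0.8,0,0,0]
    - [0,0,0,0,0,0]

```text
t: 16.6
tcp_pos: [0.6603, 0.1205, 0.0433]
tool_rot: [-0.001, 0.985, -0.172, 0.001]
wrist_force: [-0.1, 0.0, -0.4]
width: 0.0599
```

```bash
python3 plan.py 661.5 119.6 17 -20; python3 -c "
from h import *
im=camera('scene')[:,:,::-1];cv2.imwrite('pics/a1.png',cv2.resize(im[150:300,240:440],(800,600)))"
```

```text
t 16.6 p [660.3 120.5  43.3] yaw -19.8 w 0.0599 F [-0.1  0.  -0.4]
1
[0.14,0.05,2.63,-0.2,-0.1,0.2]
```

View pics/a1.png

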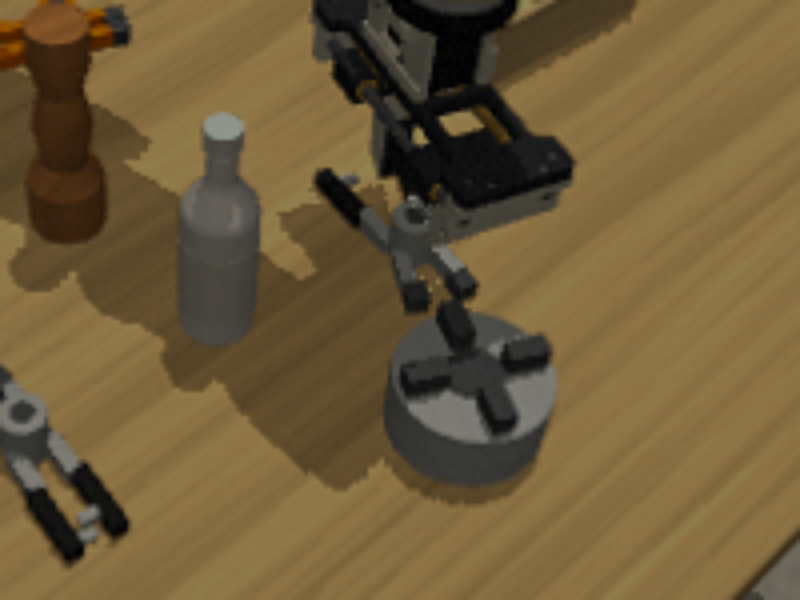

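```bash
python3 - <<'E'
from h import *
T=np.array([.6603,.1205,.0433]);c,s=np.cos(np.radians(-20)),np.sin(np.radians(-20));X=np.array([c,s,0])
P=np.array([T,T+.03*X,T-.03*X,T+[0,0,.066],T+[0,0,.066]+.095*X,T+[0,0,.066]-.095*X,[.6615,.1196,.034]])
print((proj('scene',P)-[240,150])*4)
E
```

```text
[[417.39917161 205.0213064 ]
 [440.1865798  237.31042575]
 [395.4242554  173.93752623]
 [430.67412175 128.34842771]
 [511.05529395 235.80623545]
 [359.53873909  33.8961581 ]
 [416.08017633 216.92095162]]
```

jog_arm:
  commands:
    - [0.1,0,0.9,-0.1,0,0]
    - [0,0,0.9,0,0,0]
    - [0,0,0.7,0,0,0]
    - [0,0,0,0,0,0]

```text
t: 17.05
tcp_pos: [0.6627, 0.1203, 0.0178]
tool_rot: [-0.001, 0.985, -0.172, 0.002]
wrist_force: [-0.1, 0.3, -0.2]
width: 0.06
```

```bash
python3 plan.py 661.5 119.6 17 -20
```

```text
t 17.05 p [662.7 120.3  17.8] yaw -19.8 w 0.06 F [-0.1  0.3 -0.2]
1
[-0.09,0.11,0.08,-0.1,-0.3,0.2]
```

jog_arm:
  commands:
    - [-0.1,0.1,0,0,0,0]
    - [0,0,0,0,0,0]
    - [0,0,0,0,0,0]
    - [0,0,0,0,0,0]
    - [0,0,0,0,0,0]
    - [0,0,0,0,0,0]
  jaw: 0.2

```text
t: 17.65
tcp_pos: [0.6615, 0.1196, 0.0183]
tool_rot: [-0.001, 0.985, -0.172, 0.003]
wrist_force: [0.0, -0.0, -2.0]
width: 0.0289
```

jog_arm:
  commands:
    - [0,0,-1.0,0,0,0]
    - [0,0,-3.0,0,0,0]
    - [0,0,-4.0,0,0,0]
    - [0,0,-4.5,0,0,0]
    - [0,0,-4.5,0,0,0]
    - [0,0,-4,0,0,0]
    - [0,0,-1,0,0,0]

```text
t: 18.35
tcp_pos: [0.6579, 0.1184, 0.2472]
tool_rot: [0.001, 0.985, -0.173, 0.0]
wrist_force: [1.0, 0.7, -1.7]
width: 0.0294
```

```bash
python3 plan.py 490 -340 230 7.7
```

```text
t 18.35 p [657.9 118.4 247.2] yaw -19.9 w 0.0294 F [ 1.   0.7 -1.7]
11
[-0.02,4.44,0.16,0.0,0.0,-2.5],
[-0.21,4.43,0.16,0.0,0.0,-2.5],
[-0.4,4.42,0.16,0.0,0.0,-2.5],
[-0.6,4.4,0.16,0.0,0.0,-2.5],
[-0.79,4.37,0.16,0.0,0.0,-2.5],
[-0.98,4.33,0.16,0.0,0.0,-2.5],
[-1.17,4.28,0.16,0.0,0.0,-2.5],
[-1.36,4.23,0.16,0.0,0.0,-2.5],
[-1.54,4.16,0.16,0.0,0.0,-2.5],
[-1.72,4.09,0.16,0.0,0.0,-2.5],
[-1.9,4.01,0.16,0.0,0.0,-2.5]
```

jog_arm:
  commands:
    - [0,2.5,0,0,0,-1.5]
    - [-0.1,4.0,0,0,0,-2.5]
    - [-0.3,4.4,0,0,0,-2.5]
    - [-0.5,4.4,0,0,0,-2.5]
    - [-0.7,4.4,0.2,0,0,-2.5]
    - [-0.9,4.3,0.2,0,0,-2.5]
    - [-1.1,4.3,0.2,0,0,-2.5]
    - [-1.3,4.2,0.2,0,0,-2.5]
    - [-1.5,4.2,0.2,0,0,-2.5]
    - [-1.7,4.1,0.2,0,0,-2.5]

```text
t: 19.35
tcp_pos: [0.5122, -0.2802, 0.2336]
tool_rot: [-0.002, 0.999, 0.051, 0.0]
wrist_force: [1.1, -0.2, -2.1]
width: 0.0292
```

```bash
python3 plan.py 490 -340 210 7.7
```

```text
t 19.35 p [ 512.2 -280.2  233.6] yaw 5.9 w 0.0292 F [ 1.1 -0.2 -2.1]
2
[-1.41,2.86,1.17,-0.1,-0.0,-0.9],
[-1.46,2.84,1.17,-0.1,-0.0,-0.9]
```

jog_arm:
  commands:
    - [-1.3,2.9,1.0,0,0,-0.5]
    - [-0.8,2.0,2.5,0,0,-0.3]
    - [-0.2,0.5,3,0,0,0]
    - [0,0,3,0,0,0]
    - [0,0,2,0,0,0]
    - [0,0,0,0,0,0]

```text
t: 19.95
tcp_pos: [0.4854, -0.3479, 0.1143]
tool_rot: [-0.001, 0.999, 0.051, -0.001]
wrist_force: [0.1, 1.2, -1.6]
width: 0.0292
```

```bash
python3 plan.py 490 -340 70 7.7
```

```text
t 19.95 p [ 485.4 -347.9  114.3] yaw 5.9 w 0.0292 F [ 0.1  1.2 -1.6]
1
[0.55,-0.73,4.43,-0.1,0.2,-1.8]
```

jog_arm:
  commands:
    - [0.4,-0.6,2.0,0,0.1,-1.8]
    - [0.1,-0.1,2.0,0,0,0]
    - [0,0,1,0,0,0]
    - [0,0,0,0,0,0]

```text
t: 20.35
tcp_pos: [0.4904, -0.3406, 0.0656]
tool_rot: [-0.0, 0.998, 0.068, 0.0]
wrist_force: [-0.6, -0.4, -2.8]
width: 0.0292
```

```bash
python3 plan.py 490 -340 24.5 7.7;  python3 -c "
from h import *
im=camera('top')[:,:,::-1];cv2.imwrite('pics/a2.png',cv2.resize(im[120:300,340:560],(733,600)))
im=camera('scene')[:,:,::-1];cv2.imwrite('pics/a3.png',cv2.resize(im[180:345,50:270],(800,600)))"
```

```text
t 20.35 p [ 490.4 -340.6   65.6] yaw 7.8 w 0.0292 F [-0.6 -0.4 -2.8]
1
[-0.03,-0.07,4.11,-0.0,-0.0,0.1]
```

View pics/a2.png

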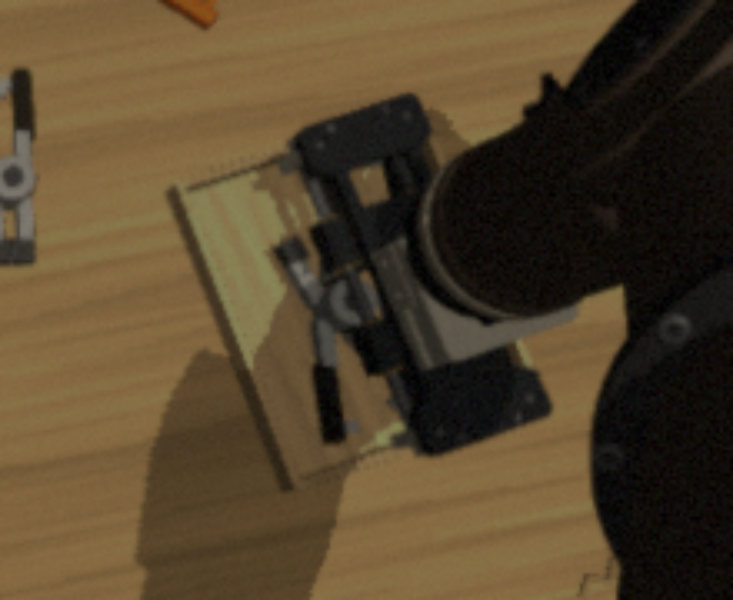

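View pics/a3.png

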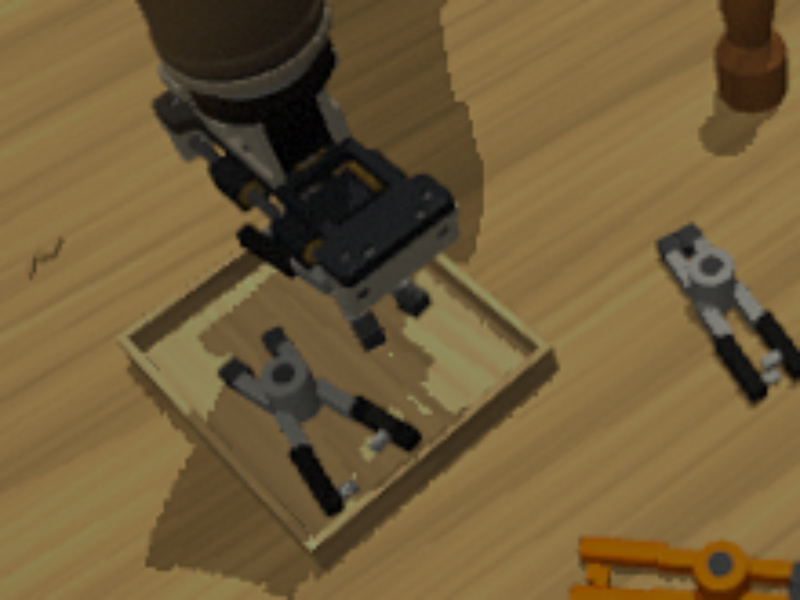

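jog_arm:
  commands:
    - [0,0,1.2,0,0,0]
    - [0,0,1.2,0,0,0]
    - [0,0,0.8,0,0,0]
    - [0,0,0.4,0,0,0]
    - [0,0,0,0,0,0]

```text
t: 20.95
tcp_pos: [0.4923, -0.3425, 0.0301]
tool_rot: [0.001, 0.998, 0.067, 0.003]
wrist_force: [0.4, -0.1, -2.2]
width: 0.0289
```

```bash
python3 plan.py 490 -340 24.5 7.7
```

```text
t 20.95 p [ 492.3 -342.5   30.1] yaw 7.7 w 0.0289 F [ 0.4 -0.1 -2.2]
1
[-0.2,-0.28,0.56,0.2,-0.3,0.0]
```

jog_arm:
  commands:
    - [-0.2,-0.2,0.3,0.1,-0.2,0]
    - [0,0,0.2,0,0,0]
    - [0,0,0.1,0,0,0]
    - [0,0,0,0,0,0]

```text
t: 21.35
tcp_pos: [0.4901, -0.3412, 0.0244]
tool_rot: [0.001, 0.998, 0.067, 0.001]
wrist_force: [0.5, 0.1, -0.9]
width: 0.0293
```

```bash
python3 plan.py 490 -340 24.3 7.7
```

```text
t 21.35 p [ 490.1 -341.2   24.4] yaw 7.7 w 0.0293 F [ 0.5  0.1 -0.9]
1
[0.01,-0.12,0.01,0.1,-0.1,0.0]
```

jog_arm:
  commands:
    - [0,0,0,0,0,0]
    - [0,0,0,0,0,0]
    - [0,0,0,0,0,0]
    - [0,0,0,0,0,0]
  jaw: 0.6

```text
t: 21.75
tcp_pos: [0.491, -0.3417, 0.0252]
tool_rot: [0.001, 0.998, 0.067, 0.002]
wrist_force: [-0.1, 0.3, 0.5]
width: 0.0537
```

jog_arm:
  commands:
    - [0,0,-1.5,0,0,0]
    - [0,0,-4,0,0,0]
    - [0,0,-4,0,0,0]

```text
t: 22.05
tcp_pos: [0.4877, -0.3396, 0.1197]
tool_rot: [-0.001, 0.998, 0.067, -0.002]
wrist_force: [1.6, -0.2, 1.5]
width: 0.055
```

```bash
python3 plan.py 616.4 -161.2 100 -8; python3 -c "
from h import *
im=camera('scene')[:,:,::-1];cv2.imwrite('pics/a4.png',cv2.resize(im[180:345,50:270],(800,600)))"
```

```text
t 22.05 p [ 487.7 -339.6  119.7] yaw 7.7 w 0.055 F [ 1.6 -0.2  1.5]
5
[3.03,-3.19,0.39,-0.0,0.1,3.1],
[2.85,-3.35,0.39,-0.0,0.1,3.1],
[2.66,-3.5,0.39,-0.0,0.1,3.1],
[2.47,-3.64,0.39,-0.0,0.1,3.1],
[2.26,-3.77,0.39,-0.0,0.1,3.1]
```

View pics/a4.png

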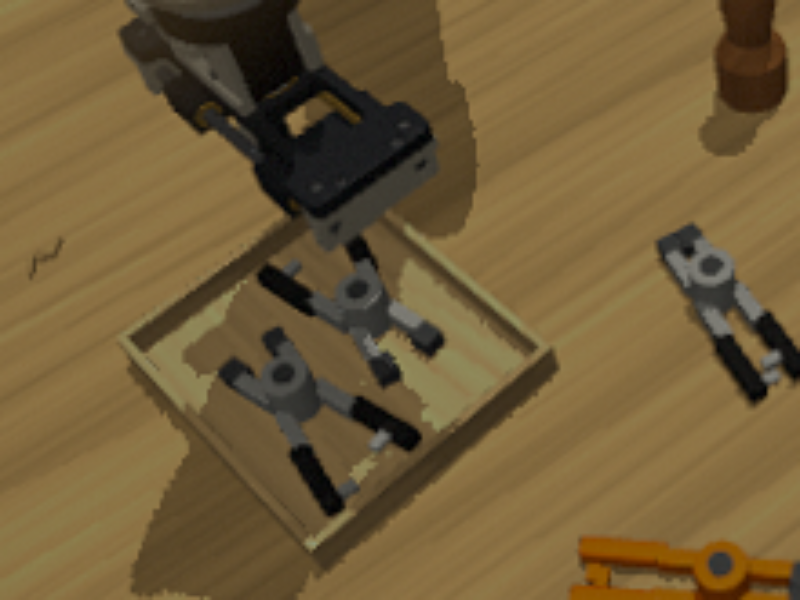

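A and B lie side by side in the low tray with clear space between them. Last is D, the shut clamp at (710,270) in this crop.

jog_arm:
  commands:
    - [3.0,-3.2,0,0,0,3.1]
    - [2.9,-3.4,0,0,0,3.1]
    - [2.7,-3.5,0,0,0,3.1]
    - [2.5,-3.6,0.3,0,0,3.1]
    - [1.8,-2.9,0.3,0,0,3.0]
    - [0,0,0,0,0,0]
    - [0,0,0,0,0,0]
  jaw: 0.7

```text
t: 22.8
tcp_pos: [0.6225, -0.1704, 0.1319]
tool_rot: [0.003, 0.997, -0.076, 0.009]
wrist_force: [-0.3, -0.7, -0.4]
width: 0.0642
```

```bash
python3 plan.py 616.4 -161.2 50 -8
```

```text
t 22.8 p [ 622.5 -170.4  131.9] yaw -8.7 w 0.0642 F [-0.3 -0.7 -0.4]
2
[-0.44,-0.43,4.09,0.1,-0.5,-0.3],
[-0.4,-0.42,4.09,0.1,-0.5,-0.3]
```

jog_arm:
  commands:
    - [-0.4,-0.6,3.0,0.1,-0.5,-0.3]
    - [-0.3,-0.6,2.5,0.1,-0.5,-0.3]
    - [0,0,1.5,0,0,0]
    - [0,0,0,0,0,0]

```text
t: 23.2
tcp_pos: [0.6176, -0.1623, 0.0635]
tool_rot: [0.002, 0.997, -0.072, 0.002]
wrist_force: [-0.7, -0.1, -0.0]
width: 0.0644
```

```bash
python3 plan.py 616.4 -161.2 17 -8
```

```text
t 23.2 p [ 617.6 -162.3   63.5] yaw -8.2 w 0.0644 F [-0.7 -0.1 -0. ]
1
[-0.16,-0.1,4.65,0.2,-0.3,-0.2]
```

jog_arm:
  commands:
    - [-0.2,-0.1,1.4,0,-0.2,0]
    - [0,0,1.2,0,0,0]
    - [0,0,1.1,0,0,0]
    - [0,0,0.6,0,0,0]
    - [0,0,0,0,0,0]

```text
t: 23.7
tcp_pos: [0.6163, -0.1646, 0.0197]
tool_rot: [0.002, 0.997, -0.073, 0.002]
wrist_force: [-0.5, -0.4, -0.4]
width: 0.0642
```

```bash
python3 plan.py 616.4 -161.2 17 -8
```

```text
t 23.7 p [ 616.3 -164.6   19.7] yaw -8.4 w 0.0642 F [-0.5 -0.4 -0.4]
1
[-0.04,-0.34,0.26,0.2,-0.3,-0.4]
```

jog_arm:
  commands:
    - [0,-0.4,0.1,0.1,-0.1,0]
    - [0,0,0.1,0,0,0]
    - [0,0,0,0,0,0]

```text
t: 24.0
tcp_pos: [0.6175, -0.1604, 0.0181]
tool_rot: [0.001, 0.997, -0.073, 0.002]
wrist_force: [0.9, 0.3, 0.6]
width: 0.0642
```

jog_arm:
  commands:
    - [0,0,0,0,0,0]
    - [0,0,0,0,0,0]
    - [0,0,0,0,0,0]
    - [0,0,0,0,0,0]
    - [0,0,0,0,0,0]
    - [0,0,0,0,0,0]
  jaw: 0.2

```text
t: 24.6
tcp_pos: [0.6181, -0.1603, 0.019]
tool_rot: [0.001, 0.997, -0.073, 0.002]
wrist_force: [0.5, 0.0, -1.5]
width: 0.0292
```

jog_arm:
  commands:
    - [0,0,-1.0,0,0,0]
    - [0,0,-3.0,0,0,0]
    - [0,0,-4.0,0,0,0]
    - [0,0,-4.5,0,0,0]
    - [0,0,-4.5,0,0,0]
    - [0,0,-4,0,0,0]
    - [0,0,-1,0,0,0]

```text
t: 25.3
tcp_pos: [0.6141, -0.1598, 0.2475]
tool_rot: [0.001, 0.997, -0.074, -0.001]
wrist_force: [0.2, -0.3, -0.9]
width: 0.0292
```

```bash
python3 plan.py 477.4 324.7 230 -4.5
```

```text
t 25.3 p [ 614.1 -159.8  247.5] yaw -8.5 w 0.0292 F [ 0.2 -0.3 -0.9]
11
[-1.88,-4.17,0.15,0.0,0.0,-0.4],
[-1.85,-4.18,0.15,0.0,0.0,-0.4],
[-1.83,-4.2,0.15,0.0,0.0,-0.4],
[-1.8,-4.21,0.15,0.0,0.0,-0.4],
[-1.77,-4.22,0.15,0.0,0.0,-0.4],
[-1.75,-4.23,0.15,0.0,0.0,-0.4],
[-1.72,-4.24,0.16,0.0,0.0,-0.4],
[-1.69,-4.25,0.16,0.0,0.0,-0.4],
[-1.67,-4.26,0.16,0.0,0.0,-0.4],
[-1.64,-4.27,0.16,0.0,0.0,-0.4],
[-1.61,-4.28,0.16,0.0,0.0,-0.4]
```

jog_arm:
  commands:
    - [-1.0,-2.3,0,0,0,-0.2]
    - [-1.8,-4.0,0,0,0,-0.4]
    - [-1.8,-4.2,0,0,0,-0.4]
    - [-1.8,-4.2,0,0,0,-0.4]
    - [-1.8,-4.2,0.1,0,0,-0.4]
    - [-1.8,-4.2,0.1,0,0,-0.4]
    - [-1.7,-4.2,0.2,0,0,-0.4]
    - [-1.7,-4.2,0.2,0,0,-0.4]
    - [-1.7,-4.2,0.2,0,0,-0.4]
    - [-1.6,-4.2,0.2,0,0,-0.4]

```text
t: 26.3
tcp_pos: [0.4914, 0.2604, 0.2373]
tool_rot: [0.004, 0.999, -0.048, 0.0]
wrist_force: [0.4, -0.1, -2.7]
width: 0.0295
```

```bash
python3 plan.py 477.4 324.7 210 -4.8
```

```text
t 26.3 p [491.4 260.4 237.3] yaw -5.5 w 0.0295 F [ 0.4 -0.1 -2.7]
2
[-1.01,-3.14,1.34,0.2,-0.0,-0.4],
[-0.99,-3.14,1.35,0.2,-0.0,-0.4]
```

jog_arm:
  commands:
    - [-0.8,-3.1,1.0,0,0,-0.2]
    - [-0.5,-2.0,2.5,0,0,-0.2]
    - [0,-0.5,3,0,0,0]
    - [0,0,3,0,0,0]
    - [0,0,2,0,0,0]
    - [0,0,0,0,0,0]

```text
t: 26.9
tcp_pos: [0.4758, 0.3285, 0.1162]
tool_rot: [0.003, 0.999, -0.037, -0.002]
wrist_force: [-0.2, 0.7, -1.3]
width: 0.029
```

```bash
python3 plan.py 477.4 324.7 90 -4.8
```

```text
t 26.9 p [475.8 328.5 116.2] yaw -4.3 w 0.029 F [-0.2  0.7 -1.3]
1
[0.2,0.35,2.63,0.4,0.2,0.5]
```

jog_arm:
  commands:
    - [0.2,0.3,1.5,0.2,0.1,0.5]
    - [0,0,2,0,0,0]
    - [0,0,1,0,0,0]
    - [0,0,0,0,0,0]

```text
t: 27.3
tcp_pos: [0.4785, 0.3249, 0.0729]
tool_rot: [0.001, 0.999, -0.042, -0.001]
wrist_force: [0.0, 0.4, -2.3]
width: 0.0292
```

```bash
python3 plan.py 477.4 324.7 24.7 -4.8;  python3 -c "
from h import *
im=camera('top')[:,:,::-1];cv2.imwrite('pics/d2.png',cv2.resize(im[180:360,40:260],(733,600)))"
```

```text
t 27.3 p [478.5 324.9  72.9] yaw -4.8 w 0.0292 F [ 0.   0.4 -2.3]
1
[-0.1,0.02,4.82,0.1,0.1,-0.0]
```

View pics/d2.png

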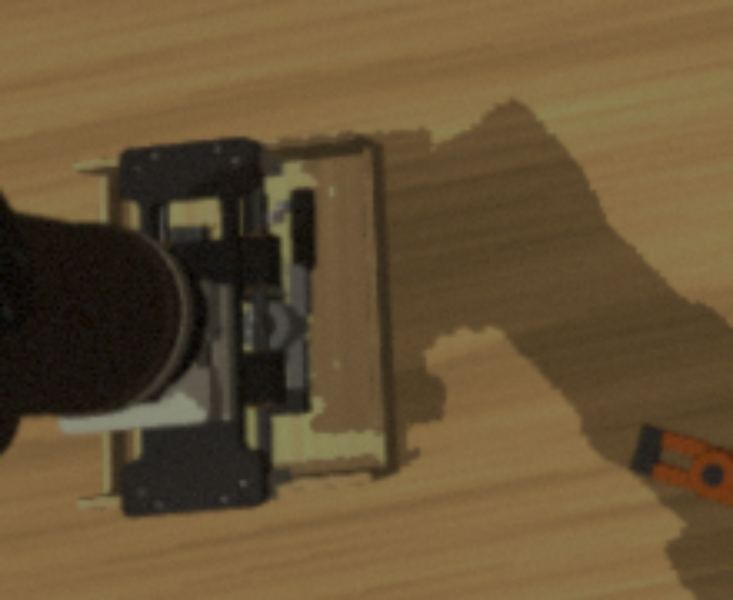

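jog_arm:
  commands:
    - [-0.1,0,1.4,0,0,0]
    - [0,0,1.3,0,0,0]
    - [0,0,1.0,0,0,0]
    - [0,0,0.4,0,0,0]
    - [0,0,0,0,0,0]

```text
t: 27.85
tcp_pos: [0.4789, 0.3262, 0.0313]
tool_rot: [-0.001, 0.999, -0.042, 0.001]
wrist_force: [0.1, -0.8, -0.3]
width: 0.029
```

```bash
python3 plan.py 477.4 324.7 24.7 -4.8
```

```text
t 27.85 p [478.9 326.2  31.3] yaw -4.8 w 0.029 F [ 0.1 -0.8 -0.3]
1
[-0.14,0.16,0.66,-0.1,-0.1,-0.0]
```

jog_arm:
  commands:
    - [-0.1,0.1,0.3,0,-0.1,0]
    - [0,0,0.2,0,0,0]
    - [0,0,0.1,0,0,0]
    - [0,0,0.05,0,0,0]
    - [0,0,0,0,0,0]

```text
t: 28.35
tcp_pos: [0.4783, 0.3255, 0.0252]
tool_rot: [-0.001, 0.999, -0.042, 0.0]
wrist_force: [-0.8, -0.4, -1.1]
width: 0.0293
```

```bash
python3 plan.py 477.4 324.7 24.7 -4.8
```

```text
t 28.35 p [478.3 325.5  25.2] yaw -4.8 w 0.0293 F [-0.8 -0.4 -1.1]
1
[-0.08,0.08,0.05,-0.1,-0.0,-0.0]
```

jog_arm:
  commands:
    - [0,0,0.1,0,0,0]
    - [0,0,0,0,0,0]

```text
t: 28.55
tcp_pos: [0.4785, 0.3257, 0.0252]
tool_rot: [-0.002, 0.999, -0.042, 0.0]
wrist_force: [-1.0, -0.2, -1.8]
width: 0.0291
```

jog_arm:
  commands:
    - [0,0,0,0,0,0]
    - [0,0,0,0,0,0]
    - [0,0,0,0,0,0]
    - [0,0,0,0,0,0]
  jaw: 0.6

```text
t: 28.95
tcp_pos: [0.4792, 0.3261, 0.0256]
tool_rot: [-0.002, 0.999, -0.042, 0.001]
wrist_force: [-0.0, 0.6, -0.0]
width: 0.0536
```

jog_arm:
  commands:
    - [0,0,-1.5,0,0,0]
    - [0,0,-4,0,0,0]
    - [0,0,-4,0,0,0]
    - [0,0,-4.5,0,0,0]
    - [0,0,-4,0,0,0]

```text
t: 29.45
tcp_pos: [0.4762, 0.3227, 0.2099]
tool_rot: [0.002, 0.999, -0.043, -0.003]
wrist_force: [0.9, 1.0, 0.2]
width: 0.0552
```

```bash
python3 plan.py 310 540 230 40
```

```text
t 29.45 p [476.2 322.7 209.9] yaw -4.9 w 0.0552 F [0.9 1.  0.2]
6
[-3.07,-3.37,-0.34,0.0,0.1,-7.5],
[-2.61,-3.74,-0.34,0.0,0.1,-7.5],
[-2.1,-4.05,-0.34,0.0,0.1,-7.5],
[-1.55,-4.29,-0.34,0.0,0.1,-7.5],
[-0.98,-4.45,-0.34,0.0,0.1,-7.5],
[-0.39,-4.54,-0.34,0.0,0.1,-7.5]
```

Move clear of the tray and check.

jog_arm:
  commands:
    - [-3,-3.4,-0.3,0,0,-7.5]
    - [-2.6,-3.7,-0.3,0,0,-7.5]
    - [-2.1,-4,-0.3,0,0,-7.5]
    - [-1.6,-4.3,-0.3,0,0,-7.5]
    - [-1,-4.5,-0.3,0,0,-7.5]
    - [-0.4,-4,-0.3,0,0,-7]
    - [0,0,0,0,0,0]
    - [0,0,0,0,0,0]

```text
t: 30.25
tcp_pos: [0.3112, 0.5407, 0.2468]
tool_rot: [-0.003, 0.937, 0.349, 0.007]
wrist_force: [1.1, -0.1, -0.7]
width: 0.0553
```

```bash
python3 - <<'E'
from h import *
im=camera('top')[:,:,::-1];cv2.imwrite('pics/f1.png',cv2.resize(im,(800,600)))
for q in ("clamp_1","glue_bottle","spindle","chuck"): print(q,[(np.round(d['at'],3).tolist(),round(d['conf'],2)) for d in tip_of(q,"top")])
im2=camera('scene')[:,:,::-1];cv2.imwrite('pics/f2.png',cv2.resize(im2,(800,600)))
o=[]
for (x,y,n,i) in((.49,.364,'top',im),(.4905,.364,'scene',im2),(.5025,-.372,'top',im),(.5025,-.372,'scene',im2)):
    N=300;g=np.linspace(.125,-.125,N);XX,YY=np.meshgrid(x+g,y+g,indexing='ij')
    m=proj(n,np.c_[XX.ravel(),YY.ravel(),np.full(N*N,.02)]).astype(np.float32).reshape(N,N,2)
    o.append(cv2.remap(np.ascontiguousarray(i),m,None,cv2.INTER_LINEAR))
cv2.imwrite('pics/f3.png',np.clip(np.vstack([np.hstack(o[:2]),np.hstack(o[2:])])*1.6,0,255).astype(np.uint8))
E
```

```text
clamp_1 [([0.778, -0.278, -0.004], 0.94), ([0.85, -0.111, 0.0], 0.89), ([0.517, -0.405, 0.004], 0.74), ([0.473, 0.328, 0.009], 0.71), ([0.5, 0.4, 0.003], 0.68), ([0.346, 0.083, -0.0], 0.62), ([0.491, -0.339, 0.006], 0.57)]
glue_bottle [([0.616, -0.014, 0.0], 0.58), ([0.515, -0.407, 0.004], 0.42)]
spindle [([0.49, -0.027, -0.0], 0.87)]
chuck [([0.772, 0.048, 0.005], 0.74), ([0.477, 0.326, 0.007], 0.63), ([0.492, -0.341, 0.007], 0.56)]
```

View pics/f2.png

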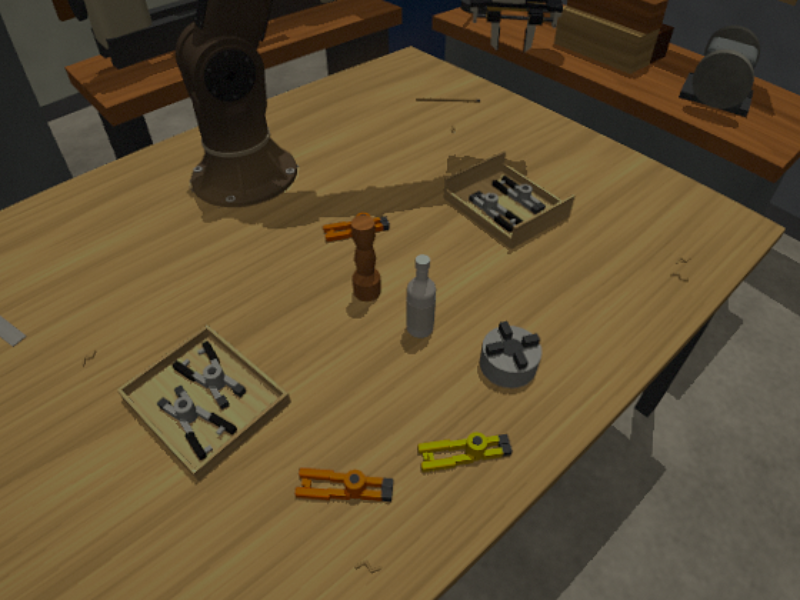

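View pics/f3.png

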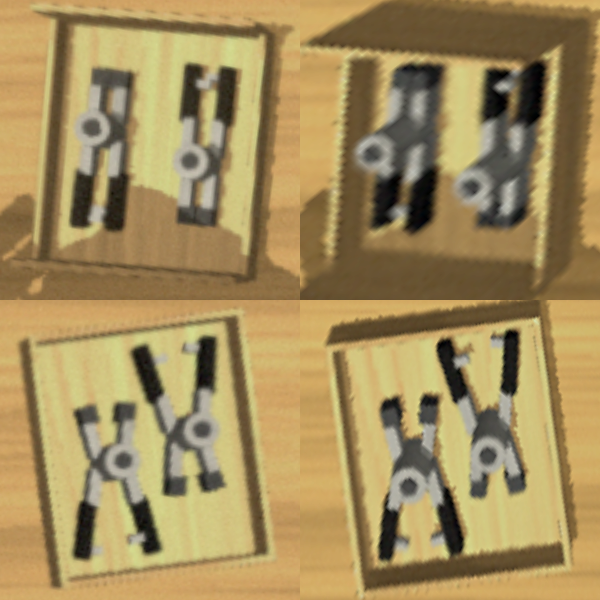

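All four clamps lie flat and apart from each other. The shut pair is in the high-ended tray and the open pair in the low one. The bystanders stand where they were.

```bash
python3 -c "
from bench import *
print(job_done())"
```

```text
the job is handed in; nothing more can be done
None
```

The four steel clamps are sorted and the job is handed in, at about 30.5 s on the robot's clock. The two shut clamps are in the high-ended tray on the left, and the two open ones in the low tray on the right. I gripped each by its hub and lowered it onto the tray floor before letting go.

- **Clamps:** The last pictures from both cameras show all four lying flat, side by side with clear gaps. Their jaws look as they were at the start, judged by eye rather than measured as angles.
- **Bystanders:** The bottle and spindle are where they were, within 3 mm. The chuck was read from the top camera only as [0.772, 0.048] against [0.775, 0.047] before. An earlier scene-camera reading had it 10 mm away in y, but it looks unmoved in the pictures.
- **Forces:** The wrist force stayed below about 3 N at every reading I saw.
- **False reports:** In the final check the networks also took clamps in the trays for the bottle and the chuck. I dismissed those after checking the pictures.

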